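# Lid the glue pot and peel off a tray

## Robot

A 7-joint arm with a two-finger parallel gripper is mounted at the origin on the work surface. World frame = base frame: x ahead of the robot, y to its left, z up, the work surface at z = 0. Lengths are in mm, angles in degrees, forces in N, time in s.
With the tool pointing down it reaches from about 400 to 875 mm from the base axis. Payload 6.5 kg.
Tool frame: the origin (TCP) lies on the front face of the gripper's body, between the roots of the fingers; the fingertips stand 64 mm ahead of it and the grasp point (between the pads) lies 45 mm ahead of it (r.tip_reach is the distance from the TCP to the fingertips, in mm); z points along the fingers, y is the line along which they close (so a half turn about z gives the same grasp; the last joint's range is limited). The gripper opens to 88 mm and grips with 3 to 60 N. Pads are 18 mm wide; open, the fingers measure 123 mm over their backs; the gripper's body (75 mm by 187 mm) begins 45 mm behind the grasp point.
Start: joints at [-78.22, 30.733, -0.252, 88.115, 0.149, 61.152, -4.079], TCP at [174.496, 626.132, 302.716] pointing down, gripper open.
Joint ranges: [-154.64, 154.64], [-21.42, 123.67], [-72.66, 72.17], [13.99, 137.28], [-74.86, 254.86], [10.95, 109.41], [-158.01, 158.01]. Speed limits (degrees/s): [136.94, 136.94, 180, 180, 180, 180, 180].

## Interface

Orientations are given as [roll, pitch, yaw] about the fixed x, y, z axes, in that order (R = Rz(yaw) Ry(pitch) Rx(roll)).
In Python, from station import r, vision gives the robot as it stands.
- The arm moves only by the tool drive_tool, never from a script. Its argument "deltas" is a list that holds one entry, the list of rows, each a list of 6 numbers: the shift along the tool's x, y, z in units of 12 cm (1.0 is 12 cm), then the turn, a rotation vector about the tool's x, y, z in units of 2 rad (1.0 is 2 rad). A call has 1 to 5 rows; each row is the pose to reach, as a shift and turn from the pose commanded when the call began, along the tool's axes at that moment; what a row does not reach only later rows make up. A row lasts 1/10 s, in which the tool goes at most 50 mm and 8.59 degrees, less where a joint would pass 70% of its speed; a pose out of reach is approached as far as the arm can. A call with a number of a shift or a turn outside -1 to 1 is refused whole. A call with a gripper value outside its range is refused whole. "gripper" is the opening, from 0 (shut) to 1 (fully open), set as the call begins (left out, the last holds). The fingers move at their own pace and stop on an object; "squeeze" is the grip in N (left out, the last holds). Time passes only in rows, so rows that repeat a pose let the fingers close. It gives the time, the measured TCP pose, the force, the opening and the grip force at its end, in the units of the state.
- r.sense(): the state, without advancing time (a new reading comes with each control period).
- vision.camera(name): name is "side" or "top"; returns (picture, depth): 400x640x3 uint8, red, green, blue; 400x640 float32, mm along the optical axis (not along the pixel's ray), 0 where there is no reading.
- vision.get_calibration(name): a dict with "vertical_fov" (degrees; the focal length in pixels is half the picture's height over the tangent of half this angle, whatever the lens; pixels are square), "cx", "cy" (the principal point, pixels), "D" ([k1, k2, p1, p2, k3] as OpenCV has them; the pictures are not rectified), "camera_from_world" (4x4, takes a point from world to camera coordinates). Camera axes: x right, y up, looking along -z (the intrinsics and any distortion apply to the point x, -y, -z); pixel columns grow to the right and rows downward; lengths in mm; the calibration is good to about 2 mm. A picture is of the moment at which its call begins. get_calibration takes no time and is no camera call.
- r.sign_off(): hands the job in; it is judged then, once.
Trained networks look in the newest picture that a camera, given by its name, has taken for a name from the list of things; names that differ only in an ending like _2 or _b are one class to them, and where a whole thing is asked for, a point or a joint stands for the part that bears it (a point fixed in the world has none). Each returns a list of dicts, best first, with "conf" (0 to 1); they miss things now and then, are a little off and sometimes report something else, mostly with a low value. They report only what shows in the picture. A call takes as long as a camera call. They do not tell look-alikes from the thing itself.
- vision.spot_in(camera, query): "location" ([x, y, z] in mm, in world coordinates, good to about 4 mm: the middle of the surface that is visible of it).
- vision.landmark_of(camera, query): "location" ([x, y, z] in mm, in world coordinates, good to about 4 mm: a listed point, or the origin of a listed thing).
The state is a dict: "time_s": time; "qpos": joint angles; "qd": joint speeds; "joint_torque": joint torques, N m; "tcp_pos": TCP position; "tcp_rot": TCP orientation; "contact_force": force on the tool from outside, world axes, zero at the start; "ft_torque": the same for the moment, N m; "gripper_width": finger opening in mm; "finger_force": force on a finger pad.
Only numpy, scipy, OpenCV 4.12 (cv2) and the standard library are available. Lean on these libraries where they do the work, as an engineer would, in place of code of your own. Each camera call takes 0.05 s, during which the arm holds its last target. There are 200 camera calls.

## Task

Clear and hand over the top tray of the nested stack: first take the stoneware lid that lies in it, set it (do not drop it) on the pot it fits and let go, and leave both pots standing where they are on their board. The trays are jammed together and tacky with dried varnish, so peel the top one off by lifting one corner of it, while the opposite corner still rests on the stack. Finish while still holding the tray out for the next worker, still, level and right side up, in the fingers alone, moved sideways until it is clear of the stack and at least 20 cm above the bench, and do not disturb the tools and bottle lying around.

Things in the scene. Friction and masses are not known exactly. Their poses are not given: they have to be found in the camera images.
- tray_centre (a point): Top tray of the nested stack, pressed sheet metal, 200 (x) x 140 (y) x 36 mm tall, 0.13-0.23 kg, open upward; the point is its middle, 18 mm above its underside, 18 mm below its rim. Round its rim runs a turned-down lip 12 mm wide, 13 mm tall, with upright inner and outer faces: the place to pinch, one finger inside the tray, one outside. Flat floor 160 x 100 mm, 2 mm thick; corners rounded, 34 mm radius
- tray_corner_a (a point): Corner of the top tray at its +x, +y: on the rim, middle of the lip (84 mm along x, 54 mm along y, 18 mm up from tray_centre). The lip starts on the lip of the tray below, outer faces flush: fingertips deeper than 13 mm below the rim touch the next tray too. Just inside and below the lip the tray's wall steps in by 3 mm
- tray_corner_b (a point): The same for the corner at +x, -y. Six upright ribs on the tray's wall, below the lip (two along each long side, one on each short side), are jammed in the next tray and tacky with varnish: each resists lifting with about 2.5 N until the tray has risen some 9 mm there. A straight pull takes about 15 N, one corner about 10 N
- tray_corner_c (a point): The same for the corner at the tray's -x and -y (opposite a)
- tray_corner_d (a point): The same for the corner at the tray's -x and +y (opposite b)
- stack: The six other trays under the top one, screwed to the bench: 200 x 140 mm, 101 mm tall to their uppermost lip (the rim of the top tray nested in it is 114 mm above the bench). Origin at the middle of their underside on the bench, x along the 200 mm side, z up
- lid_knob (a point): White stoneware lid, 0.1 kg, lying right way up in the top tray on its spigot; the point is the middle of its round knob (24 mm across, 24 mm tall: 12 mm above the cover disc, 12 mm below the knob's top). Cover disc 66 mm across, 6 mm thick; below it a tapered spigot 47 mm across, 9 mm deep. Undersides of the disc and the spigot are 18 and 27 mm below the point
- pot_small_rim (a point): The smaller of two open white stoneware pots, 62 mm across outside, 52 mm inside the mouth, 70 mm tall, about 0.35 kg, loose, standing on the board; the point is the centre of its mouth at rim height, z up. The lid fits this pot: its spigot goes into the mouth with 2.5 mm to spare all round and the disc rests on the rim
- pot_large_rim (a point): The larger open white stoneware pot, 82 mm across outside, 72 mm inside the mouth, 82 mm tall, about 0.5 kg, loose, standing on the board; centre of its mouth at rim height. The lid is too small for it
- board: Fixed plywood board 190 (x) x 250 (y) x 12 mm lying on the bench, on which the two pots and the brush lie; origin at the middle of its underside
- gouge: Gouge lying on the bench, wooden handle, 230 mm long, 27 mm high; origin at bench height under the handle's front end. Leave alone
- chisel: Chisel lying on the bench, wooden handle, 240 mm long, 26 mm high; origin at bench height under the handle's front end. Leave alone
- plane: Small block plane standing on its sole, 105 x 36 mm, 45 mm high; origin at the middle of its sole. Leave alone
- spool_clamp: Standing spool clamp: two wooden discs 35 mm across on a threaded rod, 79 mm high; origin at the middle of its underside. Leave alone
- glue_bottle: Standing amber glue bottle 54 mm across, 115 mm high; origin at the middle of its underside. Leave alone
- brush: Flat brush lying on the board, 200 mm long, 17 mm high; origin under its middle. Leave alone
Things that resemble listed ones, but are neither listed nor needed, are in the scene too. What is shaped like the part that bears lid_knob but blue or green is not meant.

How it is judged:
By the outcome, as a careful person would: the job done as asked, in the order asked, and still so for the second after the job is handed in, while the arm keeps its last pose, push and grip.
It also fails if it takes over 64 s, if anything falls off the work surface, if the arm or the gripper's body presses on something with over 40 N, if the wrist force passes 120 N, or if a joint passes its speed limit or range.

## Working session

There is one attempt and no reset: what is moved stays moved. The work goes in short steps, Python scripts to look and compute and a tool call to move; the robot and the scene stay as the last step left them, time stands still between calls to the robot, and variables do not carry over. Pictures are saved under pics/ and viewed, at most 10 in all, crops included, and the job is handed in when it is done.

Besides the shell and the picture viewer there is one more tool, called after ">>>" as name([rows], argument=value, ...), one row to a line, values as JSON. drive_tool: Moves the arm, as the interface text tells. Its arguments: {"type":"object","properties":{"deltas":{"type":"array"},"gripper":{"type":"number"},"squeeze":{"type":"number"}},"required":["deltas"]}

```bash
mkdir -p pics; ls; cat > h.py <<'E'
import numpy as np, cv2
from station import r, vision
def K(n):
    c=vision.get_calibration(n); f=200/np.tan(np.radians(c["vertical_fov"]/2))
    return np.array([[f,0,c["cx"]],[0,f,c["cy"]],[0,0,1]]),np.array(c["D"],float),np.array(c["camera_from_world"],float)
def px2w(n,uv,depth=None,z=None):
    k,D,T=K(n); p=cv2.undistortPoints(np.array([[uv]],float),k,D)[0,0]
    d=np.array([p[0],-p[1],-1.]); Ti=np.linalg.inv(T); R,o=Ti[:3,:3],Ti[:3,3]; w=R@d
    s=depth if depth is not None else (z-o[2])/w[2]
    return o+s*w
def w2px(n,P):
    k,D,T=K(n); c=(T@np.c_[np.atleast_2d(P),np.ones(len(np.atleast_2d(P)))].T).T[:,:3]*[1,-1,-1]
    return cv2.projectPoints(c,np.zeros(3),np.zeros(3),k,D)[0][:,0]
def save(n,f,crop=None,s=1):
    im,d=vision.camera(n); a=im[:,:,::-1].copy()
    if crop: a=a[crop[1]:crop[3],crop[0]:crop[2]]
    cv2.imwrite("pics/"+f,cv2.resize(a,None,fx=s,fy=s,interpolation=cv2.INTER_CUBIC)); return im,d
E
python3 - <<'E'
from h import *
for n in("top","side"):
    save(n,n+"0.png",s=1.25)
    for q in "tray_centre tray_corner_a tray_corner_b tray_corner_c tray_corner_d stack lid_knob pot_small_rim pot_large_rim board glue_bottle spool_clamp plane gouge chisel brush".split():
        print(n,q,[(np.round(o["location"]).astype(int).tolist(),round(o["conf"],2)) for o in vision.landmark_of(n,q)[:5]])
s=r.sense();print(s["time_s"],s["tcp_pos"],s["tcp_rot"])
for n in("top","side"): print(np.linalg.inv(K(n)[2])[:3,3])
E
```

```text
pics
top tray_centre [([514, -189, 100], 0.68)]
top tray_corner_a [([607, -213, 114], 0.96), ([576, -107, 112], 0.78), ([411, -166, 114], 0.66), ([449, -274, 114], 0.59)]
top tray_corner_b [([607, -213, 114], 0.96), ([576, -107, 112], 0.78), ([411, -166, 114], 0.66), ([449, -274, 114], 0.59)]
top tray_corner_c [([607, -213, 114], 0.96), ([576, -107, 112], 0.78), ([411, -166, 114], 0.66), ([449, -274, 114], 0.59)]
top tray_corner_d [([607, -213, 114], 0.96), ([576, -107, 112], 0.78), ([411, -166, 114], 0.66), ([449, -274, 114], 0.59)]
top stack []
top lid_knob [([530, -185, 107], 0.86), ([696, -230, 31], 0.81), ([395, -18, 26], 0.79), ([538, -342, 26], 0.56)]
top pot_small_rim [([548, 149, 81], 0.64)]
top pot_large_rim [([545, 264, 92], 0.55)]
top board [([536, 205, -2], 0.88)]
top glue_bottle [([687, -3, -4], 0.72), ([410, -166, 113], 0.42)]
top spool_clamp []
top plane [([547, -13, -5], 0.75)]
top gouge [([428, -405, 1], 0.9)]
top chisel [([438, 428, 2], 0.85)]
top brush [([473, 210, 10], 0.8), ([452, -272, 112], 0.36)]
side tray_centre [([511, -193, 96], 0.64)]
side tray_corner_a [
[... 476 characters left out ...]
 stack [([514, -186, 0], 0.7)]
side lid_knob [([393, -13, 27], 0.89), ([693, -230, 30], 0.63), ([532, -182, 109], 0.58), ([536, -341, 24], 0.55)]
side pot_small_rim [([551, 152, 85], 0.95)]
side pot_large_rim [([544, 263, 94], 0.69)]
side board [([533, 204, 3], 0.56)]
side glue_bottle [([689, -3, 0], 0.82)]
side spool_clamp [([626, -394, -2], 0.75)]
side plane [([548, -10, -1], 0.85)]
side gouge [([431, -407, 0], 0.65), ([514, -188, -4], 0.18)]
side chisel [([436, 429, -1], 0.76)]
side brush [([468, 209, 9], 0.62)]
1.7 [174.51469992 626.14804727 302.70972856] [1.79998357e+02 2.82740887e-03 1.64429044e+02]
[ 394.34829738   27.92739508 1236.55796961]
[  82.91205882 -797.3572303  1022.12081257]
```

View pics/top0.png

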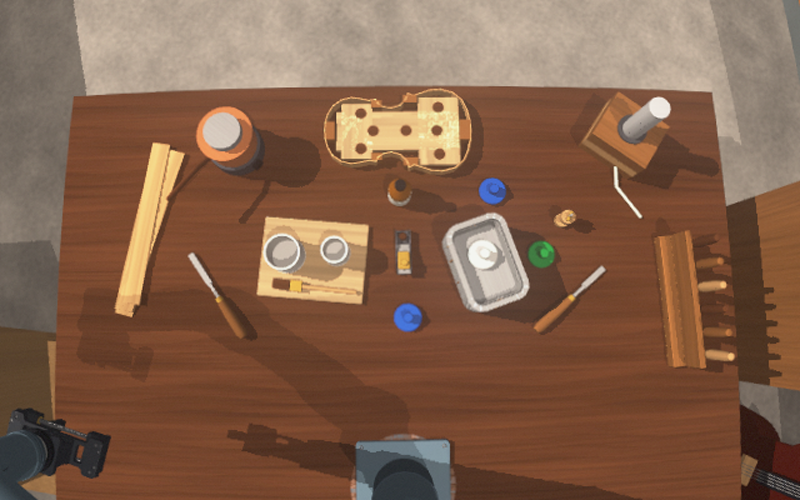

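View pics/side0.png

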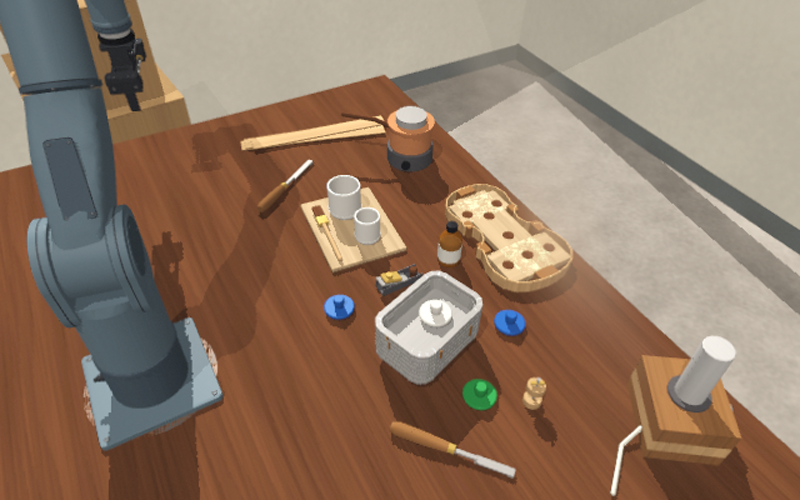

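Top picture (shown at 1.25×): candidates for the lid are white in the tray (484,254), blue (407,317), blue (492,190) and green (541,254). I choose the white one in the tray. The small pot is at (334,249), the large one at (284,252), and the tray stack is centred at (485,262). The side picture agrees.

```bash
cat >> h.py <<'E'
def cloud(n):
    im,d=vision.camera(n); v,u=np.mgrid[0:400,0:640]; k,D,T=K(n)
    p=cv2.undistortPoints(np.c_[u.ravel(),v.ravel()].astype(float)[:,None],k,D)[:,0]
    m=d.ravel()>0; c=np.c_[p[:,0],-p[:,1],-np.ones(len(p))]*d.ravel()[:,None]
    Ti=np.linalg.inv(T); return (c@Ti[:3,:3].T+Ti[:3,3])[m], im.reshape(-1,3)[m]
def sel(P,c,R,lo,hi): return P[(np.hypot(*(P[:,:2]-c).T)<R)&(P[:,2]>lo)&(P[:,2]<hi)]
E
python3 - <<'E'
from h import *
from scipy.optimize import least_squares
im,_=save("top","c.png",(330,140,450,280),4)
P0=[]
for n in("top","side"):
    P,_=cloud(n); P0.append(P)
    for nm,c,R,lo,hi in [("knobtop",(531,-184),16,110,130),("disc",(531,-184),38,88,101),("small",(549,150),40,76,90),("large",(544,263),50,88,100)]:
        q=sel(P,c,R,lo,hi); 
        if len(q)<5: print(n,nm,len(q)); continue
        e=cv2.minEnclosingCircle(q[:,:2].astype(np.float32)); print(n,nm,len(q),"zmed",np.median(q[:,2]).round(1),"mean",q.mean(0).round(1),"circ",np.round(e[0],1),round(e[1],1))
    q=sel(P,(511,-190),135,108,120); q=q[np.hypot(*(q[:,:2]-[531,-184]).T)>20]
    print(n,"rim",len(q),np.median(q[:,2]),cv2.minAreaRect(q[:,:2].astype(np.float32)))
    for nm,c in [("plane",(547,-12)),("bottle",(688,-3)),("green",(537,-342)),("clamp",(626,-394))]:
        q=sel(P,c,60,8,140); print(nm,q.min(0).round(),q.max(0).round())
E
```

```text
top knobtop 59 zmed 118.6 mean [ 528.7 -183.   118.3] circ [ 528.6 -183.7] 11.7
top disc 371 zmed 94.7 mean [ 528.7 -182.8   94.6] circ [ 529.2 -184. ] 33.3
top small 121 zmed 81.4 mean [546.4 145.8  81.3] circ [546.3 145.8] 31.0
top large 178 zmed 93.5 mean [541.  262.7  93.4] circ [541.2 262.6] 41.5
top rim 1008 113.85174205283863 ((511.4347229003906, -189.70030212402344), (200.53826904296875, 143.31915283203125), 19.373762130737305)
plane [493. -29.   8.] [599.  21.  47.]
bottle [658. -53.   8.] [710.  22. 120.]
green [ 505. -374.    8.] [ 575. -309.   43.]
clamp [ 604. -416.   11.] [ 637. -381.   81.]
side knobtop 75 zmed 118.9 mean [ 528.9 -186.7  118.4] circ [ 529.8 -184.1] 13.0
side disc 357 zmed 95.8 mean [ 527.1 -189.7   95.8] circ [ 530.  -184.7] 33.7
side small 132 zmed 81.5 mean [547.2 147.1  81.2] circ [548.1 148.5] 32.8
side large 158 zmed 93.2 mean [542.2 261.5  93.1] circ [544.9 262.7] 44.6
side rim 1235 114.70341132516671 ((511.38262939453125, -189.19627380371094), (205.12989807128906, 144.33314514160156), 18.88746452331543)
plane [495. -30.   8.] [602.  13.  47.]
bottle [659. -55.   8.] [709.  24. 120.]
green [ 505. -374.    8.] [ 571. -308.   43.]
clamp [ 602. -416.    8.] [ 637. -381.   82.]
```

View pics/c.png

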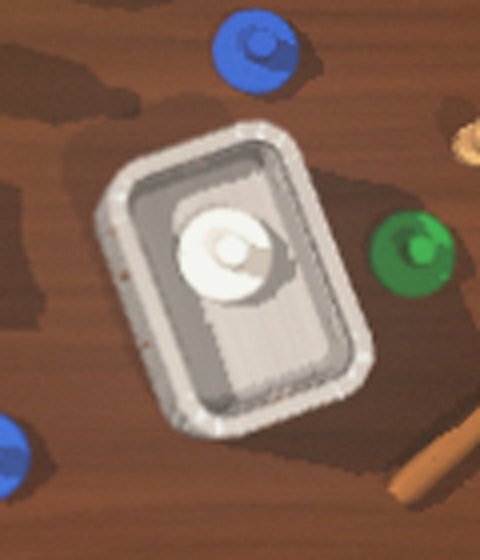

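The crop shows the white lid in the tray, with its knob at (232,250). Measured: knob (529,-184,107), small pot rim (547,147,82), tray centre (511.4,-189.5) at yaw 19.3°. The heights match the text. Next I'll travel and turn to yaw 90, so tool x is +Y, tool y is +X and tool z points down.

>>> drive_tool([
  [[-0.19, -0.14, 0, 0, 0, 0.065], [-0.38, -0.28, 0, 0, 0, 0.13], [-0.57, -0.42, 0, 0, 0, 0.195], [-0.76, -0.56, 0, 0, 0, 0.26], [-0.95, -0.7, 0, 0, 0, 0.325]],
], gripper=0.57, squeeze=20)

```text
time_s: 2.35
tcp_pos: [262.4, 513.7, 302.9]
tcp_rot: [180.0, -0.0, 126.9]
contact_force: [-0.4, -0.0, -0.2]
gripper_width: 51.1
finger_force: 0.0
```

>>> drive_tool([
  [[-0.2, -0.06, 0, 0, 0, 0.065], [-0.4, -0.12, 0, 0, 0, 0.13], [-0.6, -0.18, 0, 0, 0, 0.195], [-0.8, -0.24, 0, 0, 0, 0.26], [-1, -0.3, 0, 0, 0, 0.324]],
])

```text
time_s: 2.85
tcp_pos: [305.9, 396.4, 302.9]
tcp_rot: [180.0, -0.0, 89.8]
contact_force: [0.0, -0.2, -0.9]
gripper_width: 50.5
finger_force: 0.0
```

>>> drive_tool([
  [[-0.25, 0.1, 0, 0, 0, 0], [-0.5, 0.2, 0, 0, 0, 0], [-0.75, 0.3, 0, 0, 0, 0], [-1, 0.4, 0, 0, 0, 0]],
])

```text
time_s: 3.25
tcp_pos: [354.1, 276.2, 303.0]
tcp_rot: [180.0, -0.0, 90.1]
contact_force: [0.0, 0.4, -0.4]
gripper_width: 50.3
finger_force: 0.0
```

>>> drive_tool([
  [[-0.25, 0.1, 0, 0, 0, 0], [-0.5, 0.2, 0, 0, 0, 0], [-0.75, 0.3, 0, 0, 0, 0], [-1, 0.4, 0, 0, 0, 0]],
])

```text
time_s: 3.65
tcp_pos: [402.2, 156.2, 303.0]
tcp_rot: [180.0, -0.0, 90.1]
contact_force: [0.8, 0.3, 0.7]
gripper_width: 50.1
finger_force: 0.0
```

>>> drive_tool([
  [[-0.25, 0.1, 0, 0, 0, 0], [-0.5, 0.2, 0, 0, 0, 0], [-0.75, 0.3, 0, 0, 0, 0], [-1, 0.4, 0, 0, 0, 0]],
])

```text
time_s: 4.05
tcp_pos: [450.4, 36.2, 303.0]
tcp_rot: [180.0, -0.0, 90.1]
contact_force: [-0.4, 0.6, -0.0]
gripper_width: 49.7
finger_force: 0.0
```

>>> drive_tool([
  [[-0.25, 0.1, 0, 0, 0, 0], [-0.5, 0.2, 0, 0, 0, 0], [-0.75, 0.3, 0, 0, 0, 0], [-1, 0.4, 0, 0, 0, 0]],
])

```text
time_s: 4.45
tcp_pos: [498.6, -83.7, 302.9]
tcp_rot: [180.0, -0.0, 90.1]
contact_force: [-0.5, 0.2, 0.3]
gripper_width: 50.3
finger_force: 0.0
```

>>> drive_tool([
  [[-0.21, 0.064, 0, 0, 0, 0], [-0.42, 0.127, 0.15, 0, 0, 0], [-0.63, 0.19, 0.35, 0, 0, 0], [-0.836, 0.254, 0.6, 0, 0, 0], [-0.836, 0.254, 0.7, 0, 0, 0]],
])

```text
time_s: 4.95
tcp_pos: [527.9, -186.0, 216.7]
tcp_rot: [-179.9, 0.1, 89.8]
contact_force: [-0.6, -0.2, -0.1]
gripper_width: 50.0
finger_force: 0.0
```

>>> drive_tool([
  [[0, 0, 0.15, 0, 0, 0], [0, 0, 0.3, 0, 0, 0], [0, 0, 0.4, 0, 0, 0], [0, 0, 0.475, 0, 0, 0], [0, 0, 0.475, 0, 0, 0]],
])

```text
time_s: 5.45
tcp_pos: [528.4, -182.2, 161.1]
tcp_rot: [-179.9, -0.0, 90.1]
contact_force: [0.8, -0.1, -0.4]
gripper_width: 50.1
finger_force: 0.0
```

>>> drive_tool([
  [[0, 0, 0, 0, 0, 0], [0, 0, 0, 0, 0, 0], [0, 0, 0, 0, 0, 0], [0, 0, 0, 0, 0, 0], [0, 0, 0, 0, 0, 0]],
], gripper=0)

```text
time_s: 5.95
tcp_pos: [529.2, -182.9, 162.3]
tcp_rot: [179.9, 0.0, 90.1]
contact_force: [-1.0, 0.5, 4.3]
gripper_width: 23.4
finger_force: 20.0
```

>>> drive_tool([
  [[0, 0, -0.03, 0, 0, 0], [0, 0, -0.08, 0, 0, 0], [0, 0, -0.16, 0, 0, 0], [0, 0, -0.25, 0, 0, 0], [0, 0, -0.25, 0, 0, 0]],
])

```text
time_s: 6.45
tcp_pos: [529.6, -183.3, 193.6]
tcp_rot: [179.8, 0.0, 90.1]
contact_force: [-0.1, -0.4, -1.1]
gripper_width: 23.0
finger_force: 20.0
```

>>> drive_tool([
  [[0, 0, -0.15, 0, 0, 0], [0.15, 0.01, -0.3, 0, 0, 0], [0.4, 0.03, -0.42, 0, 0, 0], [0.65, 0.04, -0.42, 0, 0, 0], [0.9, 0.05, -0.42, 0, 0, 0]],
])

```text
time_s: 6.95
tcp_pos: [534.8, -73.7, 242.7]
tcp_rot: [179.9, -0.0, 90.0]
contact_force: [-0.5, 0.1, -1.5]
gripper_width: 23.0
finger_force: 20.0
```

>>> drive_tool([
  [[0.25, 0.01, 0, 0, 0, 0], [0.5, 0.02, 0, 0, 0, 0], [0.75, 0.03, 0, 0, 0, 0], [1, 0.05, 0, 0, 0, 0]],
])

```text
time_s: 7.35
tcp_pos: [540.2, 46.4, 242.2]
tcp_rot: [-180.0, -0.0, 90.1]
contact_force: [0.3, -0.1, -1.8]
gripper_width: 22.6
finger_force: 20.0
```

>>> drive_tool([
  [[0.25, 0.01, 0, 0, 0, 0], [0.5, 0.03, 0, 0, 0, 0], [0.7, 0.04, 0, 0, 0, 0], [0.84, 0.05, 0.1, 0, 0, 0], [0.84, 0.05, 0.2, 0, 0, 0]],
])

```text
time_s: 7.85
tcp_pos: [546.2, 148.8, 217.1]
tcp_rot: [180.0, -0.1, 90.3]
contact_force: [-0.5, -0.1, -2.1]
gripper_width: 22.9
finger_force: 20.0
```

```bash
python3 - <<'E'
from h import *
s=r.sense();print(s["tcp_pos"],s["tcp_rot"],s["gripper_width"],s["contact_force"])
zt=s["tcp_pos"][2]
x,y,_=s["tcp_pos"]
im,_=save("side","p1.png",(220,100,420,260),4)
for n in("top","side"):
    P,_=cloud(n); q=sel(P,(x,y),60,zt-95,zt-60)
    print(n,len(q),q.mean(0) if len(q) else "",np.percentile(q[:,2],[5,50,95]) if len(q) else "",cv2.minEnclosingCircle(q[:,:2].astype(np.float32)) if len(q) else "")
    q=sel(P,(547,147),42,76,90); print(n,"pot",len(q),q.mean(0).round(1),cv2.minEnclosingCircle(q[:,:2].astype(np.float32)))
    for o in vision.landmark_of(n,"lid_knob"): print(np.round(o["location"],1),o["conf"])
E
```

```text
[546.17444197 148.7601383  217.07967414] [ 1.79990021e+02 -6.93611742e-02  9.02938764e+01] 22.902298776680293 [-0.5124197  -0.08528981 -2.11272437]
top 53 [546.85757634 117.12212839 147.4900675 ] [144.57250042 147.34139147 150.72784833] ((546.9759521484375, 116.8485107421875), 19.200477600097656)
top pot 3 [534.3 118.5  79.5] ((534.9866333007812, 118.15463256835938), 4.335241317749023)
[ 534.9 -342.2   28.2] 0.86
[391.6 -19.7  28. ] 0.81
[686.7   0.9  -2.6] 0.55
[ 693.5 -227.6   30.7] 0.54
[ 514.1 -191.5   99.1] 0.28
[548.4 147.4  81.5] 0.23
side 187 [540.87736704 128.84646772 150.44520802] [145.77466016 150.67212198 155.31058618] ((545.0009155273438, 140.6697998046875), 33.191627502441406)
side pot 127 [546.7 145.9  81.6] ((547.8094482421875, 146.96493530273438), 31.984664916992188)
[ 537.5 -341.9   23.7] 0.89
[390.9 -14.8  28.4] 0.89
[ 692.1 -228.6   28.8] 0.62
[544.3 140.8 162.1] 0.49
[ 6.899e+02 -1.400e+00 -5.000e-01] 0.22
```

View pics/p1.png

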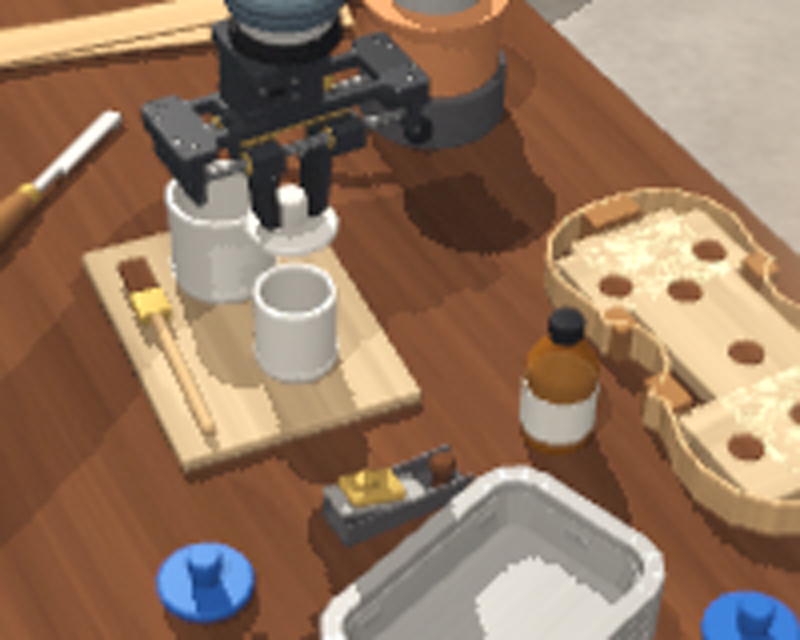

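The picture shows the lid level in the fingers (disc at (292,232)) above the small pot (mouth at (296,290)). I'll check the lid's offset in hand by fitting the disc's outline.

```bash
python3 - <<'E'
from h import *
im,d=vision.camera("side"); s=r.sense();print(s["tcp_pos"],s["tcp_rot"])
x,y,z=s["tcp_pos"]
P,C=cloud("side")
m=(np.hypot(P[:,0]-x,P[:,1]-y)<60)&(P[:,2]>z-80)&(P[:,2]<z-40)&(C.min(1)>120)
q=P[m]; print(len(q)); dd=q[q[:,2]<z-62]; kk=q[q[:,2]>z-60]
print("disc",dd.min(0).round(1),dd.max(0).round(1),cv2.minEnclosingCircle(dd[:,:2].astype(np.float32)))
print("knob",kk.min(0).round(1),kk.max(0).round(1),kk.mean(0).round(1))
a=im[:,:,::-1].copy(); th=np.linspace(0,2*np.pi,60)
for (cx,cy,col) in [(x,y-1,(0,0,255)),(x-1,y-8,(0,255,0))]:
    for u,v in w2px("side",np.c_[cx+33*np.cos(th),cy+33*np.sin(th),np.full(60,z-55-12)]): a[int(round(v)),int(round(u))]=col
for u,v in w2px("side",np.c_[547+26*np.cos(th),147+26*np.sin(th),np.full(60,82)]): a[int(round(v)),int(round(u))]=(255,0,255)
cv2.imwrite("pics/p2.png",cv2.resize(a[120:210,250:340],None,fx=6,fy=6,interpolation=cv2.INTER_NEAREST))
E
```

```text
[546.63920237 144.26238966 218.32112886] [1.79980799e+02 3.45069408e-02 8.99171887e+01]
232
disc [513.8 108.  143.9] [578.8 165.5 156.1] ((545.716064453125, 139.40174865722656), 33.430389404296875)
knob [520.6 129.6 158.7] [557.2 152.1 177.9] [545.7 137.6 170.6]
```

View pics/p2.png

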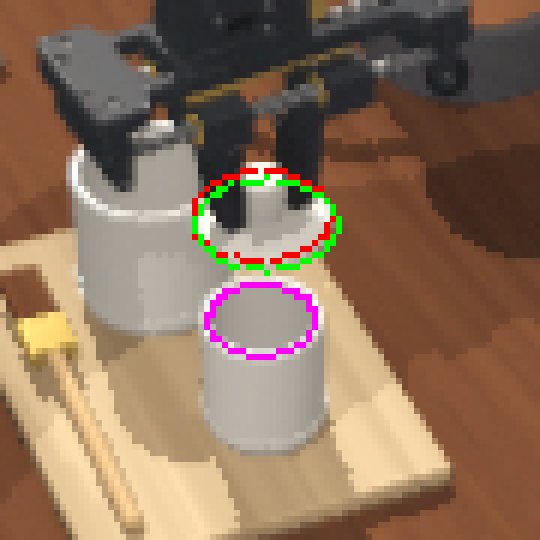

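Lid disc appears at (265,220), roughly between the red and green model outlines. The arm had not settled, so I'll let it and measure again.

>>> drive_tool([
  [[0, 0, 0.1, 0, 0, 0], [0, 0, 0.2, 0, 0, 0], [0, 0, 0.2, 0, 0, 0], [0, 0, 0.2, 0, 0, 0], [0, 0, 0.2, 0, 0, 0]],
])

```text
time_s: 8.7
tcp_pos: [546.5, 146.0, 194.2]
tcp_rot: [180.0, -0.0, 90.1]
contact_force: [0.3, -0.8, -1.8]
gripper_width: 23.1
finger_force: 20.0
```

```bash
python3 - <<'E'
from h import *
from scipy.optimize import minimize
im,d=vision.camera("side"); s=r.sense();print(s["tcp_pos"],s["tcp_rot"])
x,y,z=s["tcp_pos"]
# white pixels with depth near the disc
P,C=cloud("side")
m=(np.hypot(P[:,0]-x,P[:,1]-y)<60)&(P[:,2]>z-76)&(P[:,2]<z-61)&(C.min(1)>130)
dd=P[m]; print(len(dd),dd.min(0).round(1),dd.max(0).round(1),cv2.minEnclosingCircle(dd[:,:2].astype(np.float32)))
t=dd[dd[:,2]>np.median(dd[:,2])-2]; print("top face z",np.percentile(t[:,2],[5,50,95]),cv2.minEnclosingCircle(t[:,:2].astype(np.float32)))
A=np.c_[t[:,:2]-t[:,:2].mean(0),np.ones(len(t))]; print("plane slope",np.linalg.lstsq(A,t[:,2],rcond=None)[0])
for o in vision.landmark_of("side","lid_knob"): print(np.round(o["location"],1),o["conf"])
s=r.sense();print(s["tcp_pos"])
E
```

```text
[546.604592   146.00337817 194.38129676] [ 1.79968139e+02 -5.72122509e-03  9.00599612e+01]
169 [513.1 110.9 120.3] [579.6 167.4 133.3] ((545.9230346679688, 140.80003356933594), 34.149147033691406)
top face z [126.11100436 128.35620819 131.7185307 ] ((545.9230346679688, 140.80003356933594), 34.149147033691406)
plane slope [ 6.34983293e-04 -9.90671703e-03  1.28505556e+02]
[391.8 -15.6  28.4] 0.89
[ 538.6 -342.3   25.6] 0.8
[548.3 145.6 141.7] 0.76
[ 692.3 -228.2   30.8] 0.69
[546.57337393 146.06004277 194.44001948]
```

>>> drive_tool([
  [[0.015, 0.005, 0.08, 0, 0, 0], [0.015, 0.005, 0.16, 0, 0, 0], [0.015, 0.005, 0.21, 0, 0, 0], [0.015, 0.005, 0.21, 0, 0, 0], [0.015, 0.005, 0.21, 0, 0, 0]],
])

```text
time_s: 9.35
tcp_pos: [546.9, 147.6, 168.7]
tcp_rot: [-180.0, 0.0, 90.0]
contact_force: [0.1, -0.7, -1.7]
gripper_width: 23.2
finger_force: 20.0
```

>>> drive_tool([
  [[0, 0, 0.02, 0, 0, 0], [0, 0, 0.04, 0, 0, 0], [0, 0, 0.06, 0, 0, 0], [0, 0, 0.06, 0, 0, 0], [0, 0, 0.06, 0, 0, 0]],
])

```text
time_s: 9.85
tcp_pos: [547.0, 147.8, 161.7]
tcp_rot: [-180.0, 0.0, 90.1]
contact_force: [-0.0, 0.3, -1.4]
gripper_width: 23.2
finger_force: 20.0
```

>>> drive_tool([
  [[0, 0, 0.01, 0, 0, 0], [0, 0, 0.02, 0, 0, 0], [0, 0, 0.03, 0, 0, 0], [0, 0, 0.03, 0, 0, 0]],
])

```text
time_s: 10.25
tcp_pos: [547.1, 148.0, 158.1]
tcp_rot: [180.0, -0.0, 90.1]
contact_force: [-0.3, -0.8, -1.2]
gripper_width: 23.0
finger_force: 20.0
```

>>> drive_tool([
  [[0, 0, 0.006, 0, 0, 0], [0, 0, 0.012, 0, 0, 0], [0, 0, 0.018, 0, 0, 0], [0, 0, 0.018, 0, 0, 0]],
])

```text
time_s: 10.65
tcp_pos: [547.0, 147.9, 155.9]
tcp_rot: [180.0, -0.0, 90.1]
contact_force: [1.0, 1.1, -1.1]
gripper_width: 23.3
finger_force: 20.0
```

Going in freely; a little more until it seats.

>>> drive_tool([
  [[0, 0, 0.006, 0, 0, 0], [0, 0, 0.012, 0, 0, 0], [0, 0, 0.012, 0, 0, 0]],
])

```text
time_s: 10.95
tcp_pos: [547.2, 148.1, 155.3]
tcp_rot: [180.0, -0.1, 90.1]
contact_force: [-0.5, 2.2, 6.8]
gripper_width: 23.3
finger_force: 20.0
```

```bash
python3 - <<'E'
from h import *
s=r.sense();print(s["tcp_pos"],s["contact_force"])
im,d=save("side","p3.png",(265,150,325,200),8)
P,C=cloud("side"); x,y,z=s["tcp_pos"]
m=(np.hypot(P[:,0]-x,P[:,1]-y)<60)&(P[:,2]>76)&(P[:,2]<94)&(C.min(1)>130); print(np.percentile(P[m,2],[5,25,50,75,95]))
E
```

```text
[547.21969382 148.09791145 155.2788529 ] [-0.49648965  2.19000241  6.83554714]
[78.4239612  86.1232854  88.18150096 89.93563026 92.62832186]
```

View pics/p3.png

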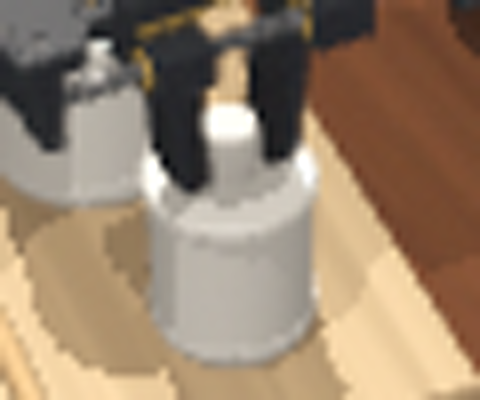

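The lid's disc is seated flush on the small pot ((232,215) in the crop) at the expected height, with light contact. Releasing.

>>> drive_tool([
  [[0, 0, -0.006, 0, 0, 0], [0, 0, -0.006, 0, 0, 0], [0, 0, -0.006, 0, 0, 0], [0, 0, -0.006, 0, 0, 0]],
], gripper=0.5)

```text
time_s: 11.45
tcp_pos: [546.8, 147.6, 155.1]
tcp_rot: [-180.0, 0.0, 90.0]
contact_force: [0.9, -0.5, 0.1]
gripper_width: 44.0
finger_force: 0.0
```

>>> drive_tool([
  [[0, 0, -0.05, 0, 0, 0], [0, 0, -0.2, 0, 0, 0], [0, 0, -0.5, 0, 0, 0], [0, 0, -0.8, 0, 0, 0], [0, 0, -1, 0, 0, 0]],
])

```text
time_s: 11.95
tcp_pos: [547.6, 147.6, 278.0]
tcp_rot: [179.9, -0.0, 90.0]
contact_force: [-0.3, 0.2, -0.3]
gripper_width: 43.9
finger_force: 0.0
```

```bash
python3 - <<'E'
from h import *
s=r.sense();print(s["tcp_pos"],s["gripper_width"],np.round(s["qpos"],1),r.tip_reach)
P,C=cloud("side")
for nm,c,R,lo,hi in [("knobtop",(547,147),40,105,125),("disc",(547,147),40,84,93),("large",(542,263),50,88,100)]:
    q=sel(P,c,R,lo,hi); print(nm,len(q),np.median(q[:,2]).round(1),q.mean(0).round(1),cv2.minEnclosingCircle(q[:,:2].astype(np.float32)))
P,C=cloud("top")
q=sel(P,(511,-190),135,108,120); print("rim",len(q),np.median(q[:,2]),cv2.minAreaRect(q[:,:2].astype(np.float32)))
E
```

```text
[547.59265237 147.58175404 277.97832732] 43.90871030176571 [-45.   27.2  33.8 104.  -18.3  54.2  -3.3] 64.0
knobtop 47 112.3 [545.8 143.3 111.9] ((547.1349487304688, 145.78265380859375), 12.475093841552734)
disc 214 88.9 [544.  140.1  88.8] ((547.1203002929688, 144.7913360595703), 33.77105712890625)
large 160 93.1 [541.7 261.   93. ] ((540.8270263671875, 264.05364990234375), 45.24405288696289)
rim 1008 113.87638690436881 ((511.1435546875, -189.87716674804688), (200.41140747070312, 143.230712890625), 19.143369674682617)
```

Lid confirmed on the small pot: knob top z 112, disc z 88–89, and the pot has not moved. Now over to the far tray corner at (609.5,-213.5), turned to yaw 64.2.

>>> drive_tool([
  [[-0.25, 0.04, 0, 0, 0, 0], [-0.5, 0.09, 0, 0, 0, 0], [-0.75, 0.13, 0, 0, 0, 0], [-1, 0.17, 0, 0, 0, 0]],
])

```text
time_s: 12.45
tcp_pos: [567.1, 26.7, 274.5]
tcp_rot: [-179.9, 0.0, 90.1]
contact_force: [0.7, 0.2, 0.6]
gripper_width: 44.2
finger_force: 0.0
```

>>> drive_tool([
  [[-0.25, 0.04, 0, 0, 0, 0], [-0.5, 0.09, 0, 0, 0, 0], [-0.75, 0.13, 0, 0, 0, 0], [-1, 0.17, 0, 0, 0, 0]],
])

```text
time_s: 12.85
tcp_pos: [587.6, -93.3, 274.3]
tcp_rot: [-179.9, -0.0, 90.1]
contact_force: [0.2, -0.1, -0.9]
gripper_width: 44.2
finger_force: 0.0
```

>>> drive_tool([
  [[-0.25, 0.04, 0, 0, 0, 0.055], [-0.5, 0.09, 0, 0, 0, 0.11], [-0.75, 0.13, 0.1, 0, 0, 0.165], [-1, 0.17, 0.2, 0, 0, 0.225], [-1, 0.17, 0.3, 0, 0, 0.225]],
])

```text
time_s: 13.35
tcp_pos: [607.3, -217.2, 238.2]
tcp_rot: [180.0, 0.2, 63.8]
contact_force: [-0.1, -0.3, 0.0]
gripper_width: 44.0
finger_force: 0.0
```

>>> drive_tool([
  [[0, 0, 0.1, 0, 0, 0], [0, 0, 0.2, 0, 0, 0], [0, 0, 0.3, 0, 0, 0], [0, 0, 0.3, 0, 0, 0], [0, 0, 0.3, 0, 0, 0]],
])

```text
time_s: 13.85
tcp_pos: [608.6, -211.5, 203.2]
tcp_rot: [-180.0, -0.0, 64.3]
contact_force: [-0.7, 0.2, -0.0]
gripper_width: 44.4
finger_force: 0.0
```

```bash
python3 - <<'E'
from h import *
from scipy.spatial.transform import Rotation as Ro
s=r.sense();p=s["tcp_pos"];print(p,s["tcp_rot"],np.round(s["qpos"],1))
R=Ro.from_euler("xyz",s["tcp_rot"],degrees=True)
print("to go (tool,units)",R.inv().apply(np.array([609.5,-213.5,167])-p)/120)
E
```

```text
[ 608.62176519 -211.50953179  203.18189697] [-1.79982376e+02 -1.33463946e-02  6.43345485e+01] [ -9.6  41.9  37.2  94.9 -30.2  53.6  13.3]
to go (tool,units) [-0.01185113  0.01387349  0.3015088 ]
```

>>> drive_tool([
  [[-0.012, 0.013, 0.1, 0, 0, 0], [-0.012, 0.013, 0.2, 0, 0, 0], [-0.012, 0.013, 0.26, 0, 0, 0], [-0.012, 0.013, 0.3, 0, 0, 0], [-0.012, 0.013, 0.3, 0, 0, 0]],
])

```text
time_s: 14.35
tcp_pos: [608.9, -214.0, 166.3]
tcp_rot: [-179.9, 0.0, 64.3]
contact_force: [-0.3, 0.8, -0.2]
gripper_width: 44.0
finger_force: 0.0
```

```bash
python3 - <<'E'
from h import *
s=r.sense();print(s["tcp_pos"],s["tcp_rot"],s["contact_force"])
save("side","p4.png",(300,190,420,310),5)
E
```

```text
[ 608.875085   -213.98264606  166.29318504] [-1.79920188e+02  1.59000610e-02  6.42703128e+01] [-0.32020532  0.84884884 -0.20739182]
```

View pics/p4.png

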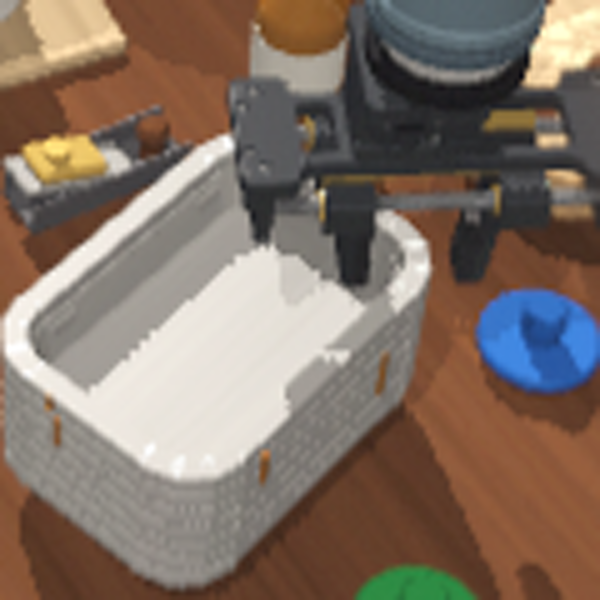

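The fingers straddle the far corner's lip: inner at (355,270), outer at (470,260), tips about 11 mm below the rim. Closing firmly.

>>> drive_tool([
  [[0, 0, -0.007, 0, 0, 0], [0, 0, -0.007, 0, 0, 0], [0, 0, -0.007, 0, 0, 0], [0, 0, -0.007, 0, 0, 0], [0, 0, -0.007, 0, 0, 0]],
], gripper=0, squeeze=55)

```text
time_s: 14.9
tcp_pos: [611.0, -214.9, 168.8]
tcp_rot: [179.7, 0.0, 64.3]
contact_force: [5.8, -2.7, -2.3]
gripper_width: 11.2
finger_force: 65.5
```

```bash
cat > peel.py <<'E'
import sys
from h import *
from scipy.spatial.transform import Rotation as Ro
# rows for tilting about the pivot corner by angles (deg) from the current pose
s=r.sense(); p=s["tcp_pos"]; R=Ro.from_euler("xyz",s["tcp_rot"],degrees=True)
print(np.round(p,1),np.round(s["tcp_rot"],1),np.round(s["qpos"],1),s["gripper_width"],s["finger_force"],np.round(s["contact_force"],1),np.round(s["ft_torque"],2))
C=np.array([float(v) for v in sys.argv[1].split(",")]); ax=R.apply([1,0,0]); ax[2]=0; ax/=np.linalg.norm(ax)
for a in map(float,sys.argv[2:]):
    Q=Ro.from_rotvec(-np.radians(a)*ax)   # raises the far corner
    d=R.inv().apply(C+Q.apply(p-C)-p)/120
    print(a,np.round(d,3),np.round((R.inv()*Q*R).as_rotvec()/2,3), "world",np.round(C+Q.apply(p-C),1))
E
python3 peel.py 413.5,-165.5,101 2 4 6 8 10 12 14 16
```

```text
[ 611.  -214.9  168.8] [179.7   0.   64.3] [ -8.2  44.5  35.6  95.4 -32.   50.3  14.7] 11.233447903421892 65.49210305871384 [ 5.8 -2.7 -2.3] [-0.49 -0.87 -0.07]
2.0 [-0.    -0.02  -0.058] [-0.017 -0.     0.   ] world [ 608.7 -213.8  175.7]
4.0 [-0.    -0.043 -0.115] [-0.035 -0.     0.   ] world [ 606.3 -212.6  182.5]
6.0 [-0.    -0.067 -0.171] [-0.052 -0.     0.   ] world [ 603.6 -211.3  189.3]
8.0 [-0.    -0.094 -0.226] [-0.07 -0.    0.  ] world [ 600.7 -209.9  195.9]
10.0 [-0.    -0.122 -0.28 ] [-0.087 -0.     0.   ] world [ 597.6 -208.4  202.4]
12.0 [-0.    -0.152 -0.334] [-0.105 -0.     0.   ] world [ 594.4 -206.9  208.8]
14.0 [-0.    -0.184 -0.386] [-0.122 -0.     0.   ] world [ 590.9 -205.2  215. ]
16.0 [-0.    -0.218 -0.437] [-0.14 -0.    0.  ] world [ 587.2 -203.4  221.1]
```

>>> drive_tool([
  [[0, 0.004, -0.023, -0.007, 0, 0], [0, -0.004, -0.046, -0.014, 0, 0], [0, -0.012, -0.069, -0.021, 0, 0], [0, -0.021, -0.092, -0.028, 0, 0], [0, -0.03, -0.115, -0.035, 0, 0]],
], squeeze=60)

```text
time_s: 15.4
tcp_pos: [606.5, -212.7, 181.7]
tcp_rot: [175.9, 0.0, 64.3]
contact_force: [3.1, -1.6, -4.0]
gripper_width: 11.4
finger_force: 69.5
```

```bash
python3 peel.py 413.5,-165.5,101 2 4 6 8 
python3 - <<'E'
from h import *
P,C=cloud("side"); 
for nm,c in [("C",(412,-165)),("B",(450,-272)),("D",(572,-109)),("P1",(609,-213))]:
    q=sel(P,c,14,100,170); print(nm,len(q),np.percentile(q[:,2],[50,80,95]).round(1))
E
```

```text
[ 606.5 -212.7  181.7] [175.9   0.   64.3] [ -9.7  41.7  36.1  98.8 -32.2  45.8  15.2] 11.373824620936304 69.46349606907461 [ 3.1 -1.6 -4. ] [-0.37 -0.42 -0.04]
2.0 [-0.    -0.02  -0.058] [-0.017 -0.     0.   ] world [ 603.8 -211.5  188.4]
4.0 [-0.    -0.043 -0.115] [-0.035 -0.     0.   ] world [ 601.  -210.1  195.1]
6.0 [-0.    -0.067 -0.171] [-0.052 -0.     0.   ] world [ 597.9 -208.6  201.6]
8.0 [-0.    -0.093 -0.226] [-0.07 -0.    0.  ] world [ 594.7 -207.   208. ]
C 66 [113.8 115.3 116.9]
B 107 [117.9 120.4 122. ]
D 25 [116.5 122.4 123.6]
P1 113 [134.4 154.7 165.5]
```

Peeling properly: C still rests at 114 while B and D have risen 5–8 mm. Continuing the tilt.

>>> drive_tool([
  [[0, -0.016, -0.046, -0.014, 0, 0], [0, -0.033, -0.092, -0.028, 0, 0], [0, -0.052, -0.137, -0.042, 0, 0], [0, -0.072, -0.182, -0.056, 0, 0], [0, -0.093, -0.226, -0.07, 0, 0]],
])

```text
time_s: 15.95
tcp_pos: [594.4, -206.8, 208.8]
tcp_rot: [167.9, -0.0, 64.3]
contact_force: [1.7, 0.4, -0.4]
gripper_width: 11.3
finger_force: 66.8
```

```bash
python3 peel.py 413.5,-165.5,101 2 4 6 8 10 
python3 - <<'E'
from h import *
P,C=cloud("side"); 
for nm,c in [("C",(412,-165)),("B",(450,-272)),("D",(570,-109))]:
    q=sel(P,c,14,100,170); print(nm,len(q),np.percentile(q[:,2],[50,80,95]).round(1))
E
```

```text
[ 594.4 -206.8  208.8] [167.9  -0.   64.3] [-12.9  35.6  37.1 106.  -32.8  36.2  16.2] 11.32981224171452 66.81638263107743 [ 1.7  0.4 -0.4] [-0.    0.08 -0.02]
2.0 [ 0.    -0.021 -0.058] [-0.017  0.    -0.   ] world [ 591.  -205.1  215. ]
4.0 [ 0.    -0.043 -0.115] [-0.035  0.    -0.   ] world [ 587.3 -203.3  221.1]
6.0 [ 0.    -0.068 -0.171] [-0.052  0.    -0.   ] world [ 583.4 -201.5  227.1]
8.0 [ 0.    -0.094 -0.226] [-0.07  0.   -0.  ] world [ 579.3 -199.5  232.9]
10.0 [ 0.    -0.123 -0.28 ] [-0.087  0.    -0.   ] world [ 575.1 -197.5  238.6]
C 62 [113.2 115.2 116.6]
B 142 [125.9 131.9 133.6]
D 3 [142.6 144.4 145.3]
```

>>> drive_tool([
  [[0, -0.016, -0.046, -0.014, 0, 0], [0, -0.033, -0.092, -0.028, 0, 0], [0, -0.052, -0.137, -0.042, 0, 0], [0, -0.072, -0.182, -0.056, 0, 0], [0, -0.093, -0.226, -0.07, 0, 0]],
])

```text
time_s: 16.5
tcp_pos: [579.0, -199.5, 232.5]
tcp_rot: [160.0, -0.0, 64.3]
contact_force: [0.9, 0.1, -0.5]
gripper_width: 11.7
finger_force: 66.6
```

```bash
python3 peel.py 413.5,-165.5,101 2 4 6 8 
python3 - <<'E'
from h import *
P,C=cloud("side"); 
for nm,c in [("C",(412,-165)),("B",(450,-272))]:
    q=sel(P,c,14,100,170); print(nm,len(q),np.percentile(q[:,2],[50,80,95]).round(1))
save("side","p5.png",(300,170,440,310),4)
E
```

```text
[ 579.  -199.5  232.5] [160.   -0.   64.3] [-16.1  29.6  37.8 113.1 -33.2  26.   17. ] 11.703449697864501 66.61415599024622 [ 0.9  0.1 -0.5] [0.13 0.44 0.01]
2.0 [ 0.    -0.021 -0.058] [-0.017  0.    -0.   ] world [ 574.8 -197.5  238.1]
4.0 [ 0.    -0.043 -0.114] [-0.035  0.    -0.   ] world [ 570.4 -195.4  243.6]
6.0 [ 0.    -0.068 -0.17 ] [-0.052  0.    -0.   ] world [ 565.8 -193.2  248.9]
8.0 [ 0.    -0.094 -0.225] [-0.07  0.   -0.  ] world [ 561.1 -190.9  254. ]
C 67 [112.3 114.6 116.1]
B 148 [138.6 143.8 148. ]
```

View pics/p5.png

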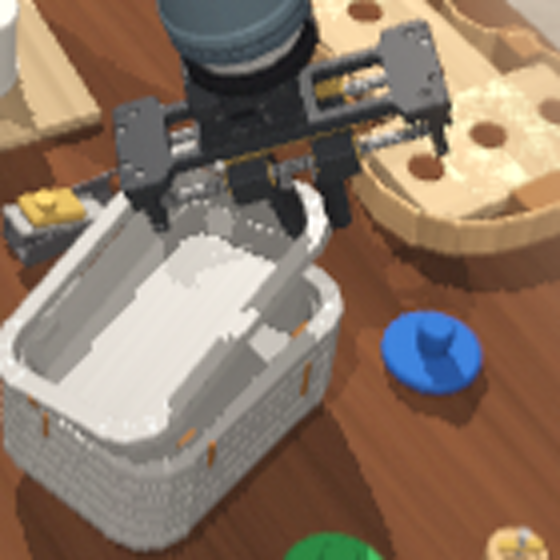

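The tray is tilted about 20°, with corner C (at (15,380)) still resting on the stack and the far corner well up at (320,240). I'll tilt 5° more, then lift.

>>> drive_tool([
  [[0, -0.012, -0.036, -0.011, 0, 0], [0, -0.025, -0.072, -0.022, 0, 0], [0, -0.039, -0.107, -0.033, 0, 0], [0, -0.055, -0.142, -0.044, 0, 0]],
])

```text
time_s: 17.0
tcp_pos: [568.1, -194.4, 246.2]
tcp_rot: [154.8, 0.0, 64.3]
contact_force: [0.1, 0.2, -0.7]
gripper_width: 11.7
finger_force: 66.6
```

>>> drive_tool([
  [[0, 0.04, -0.08, 0, 0, 0], [0, 0.08, -0.17, 0, 0, 0], [0, 0.12, -0.27, 0, 0, 0], [0, 0.17, -0.36, 0, 0, 0], [0, 0.21, -0.45, 0, 0, 0]],
])

```text
time_s: 17.5
tcp_pos: [568.3, -194.4, 306.3]
tcp_rot: [154.9, -0.0, 64.3]
contact_force: [0.3, 0.6, -1.8]
gripper_width: 11.5
finger_force: 68.8
```

```bash
python3 peel.py 413.5,-165.5,161 -5
```

```text
[ 568.3 -194.4  306.3] [154.9  -0.   64.3] [-26.   21.7  47.5 115.1 -26.7  26.8  11.6] 11.490843103676612 68.75301030336087 [ 0.3  0.6 -1.8] [ 0.14  0.38 -0.01]
-5.0 [-0.     0.042  0.147] [ 0.044 -0.     0.   ] world [ 579.2 -199.6  292.5]
```

The tray is free: about 1.8 N hangs from the fingers. Levelling it while raising.

>>> drive_tool([
  [[0, 0.014, -0.03, 0.022, 0, 0], [0, 0.028, -0.06, 0.044, 0, 0], [0, 0.042, -0.09, 0.066, 0, 0], [0, 0.056, -0.12, 0.088, 0, 0], [0, 0.07, -0.15, 0.11, 0, 0]],
])

```text
time_s: 18.0
tcp_pos: [568.4, -194.3, 326.0]
tcp_rot: [167.6, -0.0, 64.3]
contact_force: [-0.9, -0.2, -1.4]
gripper_width: 11.1
finger_force: 68.7
```

>>> drive_tool([
  [[0, 0.005, -0.025, 0.022, 0, 0], [0, 0.01, -0.05, 0.044, 0, 0], [0, 0.016, -0.075, 0.066, 0, 0], [0, 0.022, -0.1, 0.088, 0, 0], [0, 0.027, -0.122, 0.109, 0, 0]],
])

```text
time_s: 18.5
tcp_pos: [568.5, -194.4, 340.9]
tcp_rot: [-180.0, 0.0, 64.3]
contact_force: [0.6, -0.3, -2.3]
gripper_width: 11.7
finger_force: 68.7
```

```bash
cat > lev.py <<'E'
from h import *
from scipy.spatial.transform import Rotation as Ro
s=r.sense(); p=np.array(s["tcp_pos"]); R=Ro.from_euler("xyz",s["tcp_rot"],degrees=True)
print(s["time_s"],np.round(p,1),np.round(s["tcp_rot"],1),np.round(s["qpos"],1),s["gripper_width"],np.round(s["contact_force"],1))
for n in("side","top"):
    P,C=cloud(n); z0=p[2]-55
    q=P[(np.hypot(P[:,0]-p[0]+98,P[:,1]-p[1]-24)<125)&(abs(P[:,2]-z0)<45)&(C.min(1)>110)]
    # floor: fit plane, RANSAC-lite by median filtering around the floor
    c=q[(np.hypot(q[:,0]-p[0]+98,q[:,1]-p[1]-24)<45)]
    for _ in range(6):
        A=np.c_[c[:,:2]-c[:,:2].mean(0),np.ones(len(c))]; k=np.linalg.lstsq(A,c[:,2],rcond=None)[0]
        e=c[:,2]-A@k; c=c[abs(e)<max(3,1.5*np.std(e))]
    print(n,len(c),"floor z",k[2].round(1),"slope deg x,y",np.degrees(np.arctan(k[:2])).round(2),"centre",c[:,:2].mean(0).round(),"all z range",np.percentile(q[:,2],[1,99]).round(1))
E
python3 lev.py
```

```text
18.5 [ 568.5 -194.4  340.9] [-180.     0.    64.3] [-18.6  30.   47.5  95.6 -24.   65.1   9.7] 11.701047953115857 [ 0.6 -0.3 -2.3]
side 842 floor z 250.9 slope deg x,y [ 1.1 -0.7] centre [ 469. -170.] all z range [247.3 288.1]
top 0 floor z 0.0 slope deg x,y [0. 0.] centre [nan nan] all z range [248.4 289. ]lev.py:11: RuntimeWarning: Mean of empty slice.
  A=np.c_[c[:,:2]-c[:,:2].mean(0),np.ones(len(c))]; k=np.linalg.lstsq(A,c[:,2],rcond=None)[0]
  ret = um.true_divide(
  ret = _var(a, axis=axis, dtype=dtype, out=out, ddof=ddof,
  arrmean = um.true_divide(arrmean, div, out=arrmean,
  ret = ret.dtype.type(ret / rcount)
lev.py:13: RuntimeWarning: Mean of empty slice.
  print(n,len(c),"floor z",k[2].round(1),"slope deg x,y",np.degrees(np.arctan(k[:2])).round(2),"centre",c[:,:2].mean(0).round(),"all z range",np.percentile(q[:,2],[1,99]).round(1))
```

>>> drive_tool([
  [[0.08, -0.035, 0, 0, 0, 0], [0.26, -0.11, 0, 0, 0, 0], [0.47, -0.2, 0, 0, 0, 0], [0.68, -0.29, 0, 0, 0, 0], [0.88, -0.38, 0, 0, 0, 0]],
])

```text
time_s: 19.1
tcp_pos: [572.9, -77.2, 340.4]
tcp_rot: [180.0, -0.1, 64.3]
contact_force: [0.4, 0.9, -2.4]
gripper_width: 11.4
finger_force: 68.7
```

>>> drive_tool([
  [[0.2, -0.09, 0, 0, 0, 0], [0.41, -0.18, 0, 0, 0, 0], [0.62, -0.27, 0, 0, 0, 0], [0.8, -0.345, 0, 0, 0, 0], [0.88, -0.38, 0, 0, 0, 0]],
])

```text
time_s: 19.6
tcp_pos: [577.5, 39.1, 340.2]
tcp_rot: [-180.0, -0.1, 64.5]
contact_force: [-1.1, 0.7, -2.7]
gripper_width: 11.7
finger_force: 68.7
```

>>> drive_tool([
  [[0, 0, 0, 0, 0, 0], [0, 0, 0, 0, 0, 0], [0, 0, 0, 0, 0, 0], [0, 0, 0, 0, 0, 0], [0, 0, 0, 0, 0, 0]],
])

```text
time_s: 20.1
tcp_pos: [577.9, 34.5, 340.6]
tcp_rot: [180.0, 0.0, 64.2]
contact_force: [-0.0, 0.2, -2.2]
gripper_width: 11.2
finger_force: 68.7
```

```bash
python3 lev.py 2>/dev/null; python3 -c "
from h import *
save('side','p6.png',s=1.25)
P,C=cloud('side')
for nm,c,lo,hi in [('disc',(547,147),84,93),('knobtop',(547,147),105,125),('stackrim',(511,-190),96,120)]:
    q=sel(P,c,40 if nm[0]!='s' else 130,lo,hi); print(nm,len(q),np.median(q[:,2]) if len(q) else '',cv2.minEnclosingCircle(q[:,:2].astype(np.float32)) if len(q) else '')
for n in ('top','side'):
  vision.camera(n)
  for q in ('gouge','chisel','plane','spool_clamp','glue_bottle','brush','pot_large_rim'): print(n,q,[np.round(o['location']).astype(int).tolist() for o in vision.landmark_of(n,q)[:1]])
"
```

```text
20.1 [577.9  34.5 340.6] [180.    0.   64.2] [-42.3  27.4  47.6  99.  -22.3  63.6 -13.6] 11.200344769572698 [-0.   0.2 -2.2]
side 522 floor z 250.6 slope deg x,y [ 1.22 -0.41] centre [477.  63.] all z range [247.2 288.2]
top 0 floor z 0.0 slope deg x,y [0. 0.] centre [nan nan] all z range [245.9 287. ]
disc 178 88.85258571324857 ((547.7825927734375, 145.60218811035156), 35.182823181152344)
knobtop 31 111.07608111425372 ((546.814697265625, 142.65615844726562), 11.354005813598633)
stackrim 1233 101.91983325636329 ((513.1798095703125, -191.75579833984375), 111.53874206542969)
top gouge [[429, -409, 1]]
top chisel [[438, 425, 2]]
top plane [[553, -11, -4]]
top spool_clamp [[627, -396, 0]]
top glue_bottle []
top brush [[474, 214, 10]]
top pot_large_rim [[545, 263, 94]]
side gouge [[428, -409, -1]]
side chisel [[437, 425, 1]]
side plane [[548, -8, 0]]
side spool_clamp [[625, -397, 2]]
side glue_bottle [[686, 0, 0]]
side brush [[428, -409, -2]]
side pot_large_rim []
```

View pics/p6.png

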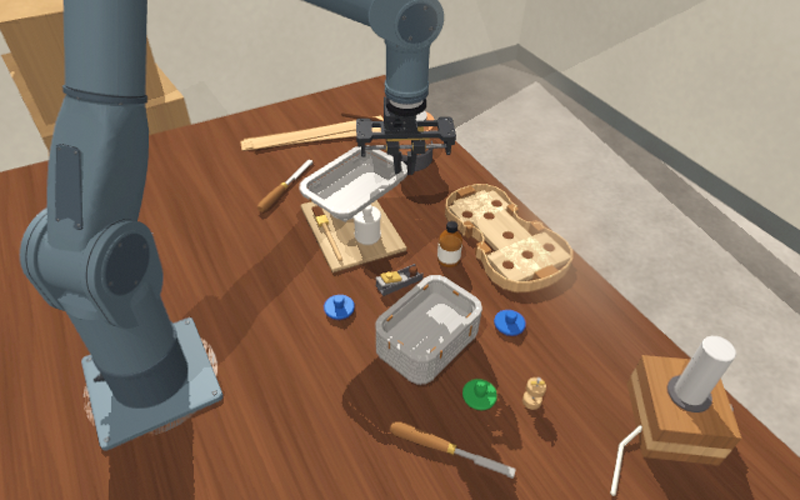

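The tray is held level at (355,182), with its underside about 249 mm above the bench and clear of the stack at (430,330). The lid is on the small pot at (368,215), and nothing else has moved.

```bash
python3 -c "
from station import r
print(r.sign_off())"
```

```text
the job is handed in; nothing more can be done
None
```

I handed the job in at about 20 s with the lid seated on the small pot; the top tray was peeled off from one corner and is held still, about 1° off level, clear of the stack with its underside about 25 cm above the bench. The tools I could see again, the bottle and both pots had not moved.

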